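# Shut and latch the orange-lidded stamp box

### The arm

A 6-joint arm with a two-finger parallel gripper is mounted at the origin on the work surface. World frame = base frame: x ahead of the robot, y to its left, z up, the work surface at z = 0. Lengths are in m, angles in rad, forces in N, time in s.
With the tool pointing down it reaches from about 0.3 to 0.875 m from the base axis. Payload 6.4 kg.
Tool frame: the origin (TCP) lies at the very end of the fingers, on their centre line; the grasp point (between the pads) lies ctrl.grip_point_offset behind it (ctrl.grip_point_offset is the distance from the TCP to the grasp point, in m); z points along the fingers, x is the direction in which the jaws open and shut, and the axes are right-handed (so a half turn about z gives the same grasp; the last joint's range is limited). The gripper opens to 85 mm and grips with 20 to 120 N. Pads are 22 mm wide; open, the fingers measure 114 mm over their backs; the gripper's body (76 mm by 85 mm) begins 54 mm behind the grasp point. The pads swing forward as they close: fully open they stand 13 mm farther back than shut.
Start: joints at [1.092, 0.181, 1.607, -0, 1.354, -0.206], TCP at [0.155, 0.554, 0.231] pointing down, gripper open.
Joint ranges: [-2.99, 2.99], [-0.89, 2.07], [0.3, 2.58], [-1.14, 4.28], [0, 2.63], [-3.12, 3.12]. Speed limits (rad/s): [2.57, 2.57, 3.01, 3.14, 3.14, 3.14].

### API

Orientations are given as a unit quaternion [w, x, y, z].
In Python, from bench import get_obs, viewer, workorder, ctrl gives the robot as it stands. The module is installed in compiled form; this text tells all that it offers.
- The arm moves only by the tool move_arm, never from a script. Its argument "increments" is a list of rows, each an object of numbers: "tx", "ty", "tz": the shift along the tool's x, y, z in m; "turn": the turn about the tool's z in degrees. A call has 1 to 20 rows; each row is the pose to reach, as a shift and turn from the pose commanded when the call began, along the tool's axes at that moment; what a row does not reach only later rows make up. A row lasts 1/12 s, in which the tool goes at most 41.7 mm and 7.16 degrees, less where a joint would pass 70% of its speed; a pose out of reach is approached as far as the arm can. A call with a gripper value outside its range is refused whole. "gripper" is the opening, from 0 (shut) to 1 (fully open), set as the call begins (left out, the last holds). The fingers move at their own pace and stop on an object; the grip force is fixed at half the most. Time passes only in rows, so rows that repeat a pose let the fingers close. It gives the time, the measured TCP pose, the force and the opening at its end, in the units of the state.
- get_obs(): the state, without advancing time (a new reading comes with each control period).
- viewer.camera(name): name is "side" or "top"; returns (picture, depth): 384x512x3 uint8, red, green, blue; 384x512 float32, m along the optical axis (not along the pixel's ray), 0 where there is no reading.
- viewer.get_calibration(name): a dict with "intrinsics" (3x3 intrinsics, pixels), "origin" and "attitude" of the camera in the world. Camera axes: x right, y up, looking along -z (the intrinsics and any distortion apply to the point x, -y, -z); pixel columns grow to the right and rows downward; lengths in m; the calibration is good to about 2 mm. A picture is of the moment at which its call begins. get_calibration takes no time and is no camera call.
- workorder.hand_in(): hands the job in, once; it reports no verdict.
The state is a dict: "time_s": time; "q": joint angles; "dq": joint speeds; "joint_efforts": joint torques, N m; "eef_pos": TCP position; "eef_rot": TCP orientation; "wrist_force": force on the tool from outside, world axes, zero at the start; "torque": the same for the moment, N m; "opening": opening from 0.0 (shut) to 1.0 (fully open).
Only numpy, scipy, OpenCV 4.12 (cv2) and the standard library are available. Lean on these libraries where they do the work, as an engineer would, in place of code of your own. Each camera call takes 0.05 s, during which the arm holds its last target.

### The job

The clay class is over: press the half-open orange lid of its wooden stamp box fully shut, then turn the red thumb-grip turnbutton on that box's front ledge a quarter turn clockwise, so that its nose points straight back across the lid and secures it, and let go. Do not touch the similar box with the mint-green lid.

Things in the scene. Friction and masses are not known exactly. Their poses are not given: they have to be found in the camera images.
- orange_pivot (a point): On the turning axis of the orange-lidded box's turnbutton, half-way up its red grip, 81 mm over the table. Fixed to the box, with its axes: x back to the hinge, y left, z up. The pale wood box is fixed, 160 (x) by 180 (y), 60 high. Its front ledge, top 60 mm over the table, spans x -14 to +26 mm; the shut lid, flush with it, x +28 to +146 mm. The axis is on the box's centreline.
- orange_lid (a joint): Angle of the orange lid, rad: 0 = shut (stop), growing as its free edge, next to the ledge, rises; starts 0.2 to 0.45. Lid 118 long (x), 176 wide (y), 8 mm thick; hinge line along y at the back, 56 mm over the table. When shut its top is 60 mm over the table. The stiff hinge holds it where it is left; about 1 to 3 N down near the free edge moves it.
- orange_button (a joint): Turnbutton, rad, clockwise from above: 0 = nose to the box's left (+y), clear of the lid; 1.57 = nose straight back (+x) over it. Starts 0.05 to 0.35, stops -0.05 and 1.62; friction 0.04 N m. Dark bar 16 wide, 62 to 70 mm over the table, 46 mm from axis to nose, 18 to tail. On it, centred on the axis, a red grip 36 long (along the bar), 10 wide, 70 to 92 mm over the table.
- mint_box: The bystander: the same box and red-gripped turnbutton, but with a mint-green lid, also part open; fixed to the table. Origin at the centre of its underside, x from its front ledge to its hinge, y to its left. To be left untouched.

How it is judged:
By the outcome, as a careful person would: the job done as asked, in the order asked, and still so for the second after the job is handed in, with the robot touching nothing.
It also fails if it takes over 48 s, if anything falls off the work surface, if the arm or the gripper's body presses on something with over 40 N, if the wrist force passes 120 N, or if a joint passes its speed limit or range.

## Working session

There is one attempt and no reset: what is moved stays moved. The work goes in short steps, Python scripts to look and compute and a tool call to move; the robot and the scene stay as the last step left them, time stands still between calls to the robot, and variables do not carry over. Pictures are saved under pics/ and viewed, and the job is handed in when it is done.

Besides the shell and the picture viewer there is one more tool, called after "Call:" as a command line: name --argument value ..., lists and objects as JSON in quotes. move_arm: Moves the arm, as the interface text tells. Its arguments: {"type":"object","properties":{"increments":{"type":"array"},"gripper":{"type":"number"}},"required":["increments"]}

```bash
mkdir -p pics; cat > h.py <<'E'
import numpy as np, cv2
from bench import get_obs, viewer, workorder, ctrl
def snap(n,tag):
    p,d=viewer.camera(n); cv2.imwrite(f'pics/{tag}.png',p[:,:,::-1]); np.savez(f'pics/{tag}.npz',p=p,d=d); return p,d
E
python3 - <<'E'
from h import *
for n in('side','top'):
    snap(n,n+'0'); c=viewer.get_calibration(n); print(n,c)
o=get_obs(); print(o, ctrl.grip_point_offset)
E
```

```text
side {'intrinsics': array([[405.61296872,   0.        , 255.03189027],
       [  0.        , 405.61296872, 197.58889373],
       [  0.        ,   0.        ,   1.        ]]), 'origin': array([ 0.17807103, -0.40799613,  0.64927762]), 'attitude': array([ 0.84783258,  0.34876307, -0.15539491, -0.36796285])}
top {'intrinsics': array([[362.56036938,   0.        , 254.40905255],
       [  0.        , 362.56036938, 196.07104877],
       [  0.        ,   0.        ,   1.        ]]), 'origin': array([0.48432158, 0.00622411, 0.74822038]), 'attitude': array([-0.69723457, -0.03746604,  0.0619536 ,  0.71317739])}
{'time_s': 0.1, 'q': array([ 1.09167876e+00,  1.81495871e-01,  1.60792872e+00,  2.36948830e-05,
        1.35381830e+00, -2.06275607e-01]), 'dq': array([ 0.00071626, -0.00229426, -0.00067169,  0.00099031,  0.00020205,
       -0.00057542]), 'joint_efforts': array([ 2.90672997e-04, -4.45884240e+01, -3.52236235e+01, -2.63866923e-04,
        4.29852502e-03,  6.50537595e-05]), 'eef_pos': array([0.15466552, 0.55327537, 0.23044787]), 'eef_rot': array([ 3.43013752e-04,  7.96703652e-01,  6.04369598e-01, -7.50530690e-04]), 'wrist_force': array([-0.09534938, -0.25804825,  0.72162031]), 'torque': array([4.01325856e-02, 9.07237787e-05, 3.10239851e-03]), 'opening': 0.9992139375907128} 0.0187
```

View pics/top0.png

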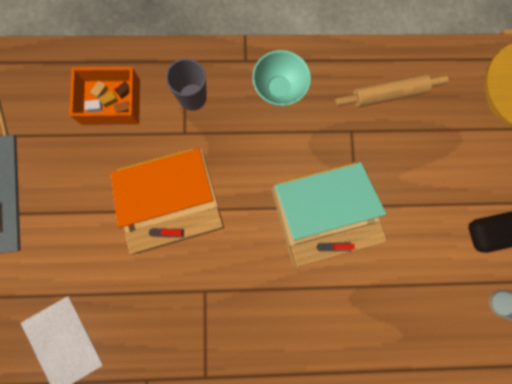

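View pics/side0.png

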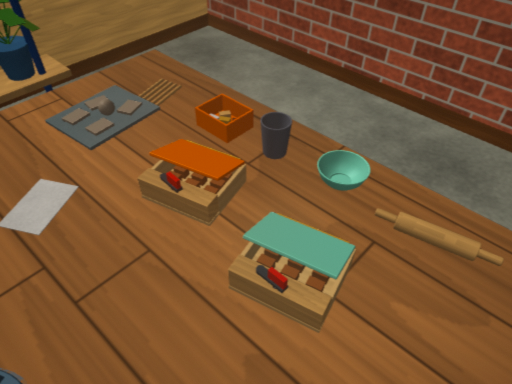

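The top view shows the orange box at about (165,200) with its grip at (170,233), nose to the left. The mint box is at about (330,215). The side view agrees, and both lids are part open. Next I measure.

```bash
cat >> h.py <<'E'
from scipy.spatial.transform import Rotation as R
def cal(n):
    c=viewer.get_calibration(n); q=c['attitude']; return c['intrinsics'],c['origin'],R.from_quat([q[1],q[2],q[3],q[0]]).as_matrix()
def rays(n,uv):
    K,o,A=cal(n); uv=np.atleast_2d(uv).astype(float)
    x=(uv[:,0]-K[0,2])/K[0,0]; y=(uv[:,1]-K[1,2])/K[1,1]
    return o,np.c_[x,-y,-np.ones(len(x))]@A.T
def onz(n,uv,z):
    o,d=rays(n,uv); return o+d*((z-o[2])/d[:,2])[:,None]
def dep(n,uv,d):
    o,r=rays(n,uv); uv=np.atleast_2d(uv).astype(int); return o+r*d[uv[:,1],uv[:,0]][:,None]
def rgrid(n,d):
    v,u=np.mgrid[0:384,0:512]; o,r=rays(n,np.c_[u.ravel(),v.ravel()]); return (o+r*d.reshape(-1,1)).reshape(384,512,3)
def hsv(p): return cv2.cvtColor(p,cv2.COLOR_RGB2HSV)
E
python3 - <<'E'
from h import *
for n in('top','side'):
    f=np.load(f'pics/{n}0.npz');p,d=f['p'],f['d']
    P=rgrid(n,d);h=hsv(p)
    print(n,'table z',np.median(P[300:340,230:280,2]))
    red=((h[...,0]<5)|(h[...,0]>174))&(h[...,1]>170)&(h[...,2]>90)
    cn,_=cv2.findContours(red.astype(np.uint8),0,2)
    for c in cn:
        if cv2.contourArea(c)<15: continue
        m=np.zeros((384,512),np.uint8);cv2.drawContours(m,[c],-1,1,-1);Q=P[m>0]
        r=cv2.minAreaRect(c);print('red',r,'zmax',Q[:,2].max(),'n',len(Q),'ctr@.092',onz(n,[r[0]],.092), Q[Q[:,2]>.086].mean(0))
    org=(h[...,0]>=5)&(h[...,0]<13)&(h[...,1]>225)&(h[...,2]>180)
    cn,_=cv2.findContours(org.astype(np.uint8),0,2)
    for c in cn:
        if cv2.contourArea(c)<400: continue
        m=np.zeros((384,512),np.uint8);cv2.drawContours(m,[c],-1,1,-1);m=cv2.erode(m,np.ones((3,3)));Q=P[m>0]
        k=cv2.minAreaRect(c);Q0=Q.mean(0);nv=np.linalg.svd(Q-Q0,full_matrices=False)[2][2];nv*=np.sign(nv[2])
        print('or',k,Q0,nv,np.arccos(nv[2]),'z',np.percentile(Q[:,2],[1,99]))
        print(cv2.approxPolyDP(c,4,True)[:,0].tolist())
b=cv2.imread('pics/top0.png')[135:265,100:230];cv2.imwrite('pics/topz.png',cv2.resize(b,None,fx=4.5,fy=4.5,interpolation=cv2.INTER_CUBIC))
E
```

```text
top table z 0.0010613382152843687
red ((343.0, 246.5), (5.0, 20.0), 90.0) zmax 0.09647428353885668 n 115 ctr@.092 [[ 0.48173999 -0.17567346  0.092     ]] [ 0.4816324  -0.17622889  0.09273207]
red ((171.0, 232.5), (5.0, 20.0), 90.0) zmax 0.09558140086076994 n 121 ctr@.092 [[0.51424212 0.13325415 0.092     ]] [0.51424249 0.13243398 0.09282537]
side table z -0.00011880132201030902
red ((276.69061279296875, 277.65594482421875), (23.14835548400879, 10.553961753845215), 39.28940963745117) zmax 0.649277618432678 n 223 ctr@.092 [[ 0.47713746 -0.18308147  0.092     ]] [ 0.47961952 -0.18163209  0.09508825]
red ((172.36065673828125, 179.46719360351562), (18.053199768066406, 8.450433731079102), 39.80556869506836) zmax 0.649277618432678 n 117 ctr@.092 [[0.51033059 0.12439058 0.092     ]] [0.50998391 0.12226887 0.10006032]
```

View pics/topz.png

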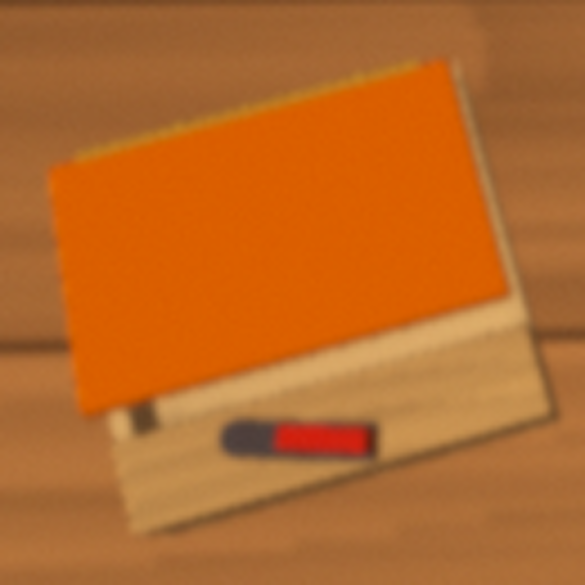

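The zoomed view shows the orange lid's free edge running from (80,412) to (510,295). The ledge's front corners are at (133,533) and (553,412), and the grip is centred near (322,438). I'll use these to cross-check the box pose.

```bash
python3 - <<'E'
from h import *
f=np.load('pics/top0.npz');p,d=f['p'],f['d'];P=rgrid('top',d);h=hsv(p)
z=lambda u,v:[u/4.5-.5+100+.11,v/4.5+135-.5+.11]
F=onz('top',[z(133,530),z(553,412)],.06);print('front',F,np.linalg.norm(F[0]-F[1]))
y=F[0]-F[1];yb=y/np.linalg.norm(y);xb=np.array([yb[1],-yb[0],0]);yaw=np.arctan2(xb[1],xb[0]);print('yaw',np.degrees(yaw))
print('pivot from ledge',F.mean(0)+.014*xb)
B=onz('top',[z(222,438),z(376,440)],.07);print('bar ends @.07',B,np.linalg.norm(B[0]-B[1]));a=B[0]-B[1];ab=a/np.linalg.norm(a);print('pivot from bar',B[1]+.018*ab,'button',yaw+np.pi/2-np.arctan2(ab[1],ab[0]))
G=onz('top',[z(322,438)],.092);print('grip',G)
org=(h[...,0]>=8)&(h[...,0]<=15)&(h[...,1]>240)&(h[...,2]>180);org=org.astype(np.uint8);org[:140]=0
cn,_=cv2.findContours(org,0,2);c=max(cn,key=cv2.contourArea);print(cv2.contourArea(c))
m=np.zeros((384,512),np.uint8);cv2.drawContours(m,[c],-1,1,-1);m=cv2.erode(m,np.ones((5,5)));Q=P[m>0]
Q0=Q.mean(0);nv=np.linalg.svd(Q-Q0,full_matrices=False)[2][2];nv*=np.sign(nv[2])
print('lid',Q0,nv,'angle',np.arccos(nv[2]),'tilt dir yaw',np.degrees(np.arctan2(-nv[1],-nv[0])),np.percentile(Q[:,2],[1,99]))
pv=F.mean(0)+.014*xb
rel=(Q-pv)@np.c_[xb,yb];print('lid rel box min/max',rel.min(0),rel.max(0))
o=get_obs();q=o['eef_rot'];M=R.from_quat([q[1],q[2],q[3],q[0]]).as_matrix();print(M.round(3))
E
```

```text
front [[0.48074502 0.21626786 0.06      ]
 [0.52535183 0.0428803  0.06      ]] 0.17903355536789417
yaw 14.427417051652961
pivot from ledge [0.51660692 0.13306223 0.06      ]
bar ends @.07 [[0.51722315 0.1779557  0.07      ]
 [0.51492466 0.11514695 0.07      ]] 0.06285079074343146
pivot from bar [0.51558293 0.13313491 0.07      ] button 0.2883846489998507
grip [[0.51522806 0.13296705 0.092     ]]
4883.5
lid [0.59912214 0.15664574 0.08299022] [0.8453673  0.27905031 0.45550527] angle 1.09785662176858 tilt dir yaw -161.73227583348444 [0.06309654 0.09673848]
lid rel box min/max [-0.06286934 -0.11479416] [0.13882146 0.0839987 ]
[[ 0.269  0.963 -0.001]
 [ 0.963 -0.269 -0.001]
 [-0.002 -0.    -1.   ]]
```

The measurements agree: the pivot is at about (0.5155, 0.133), the box yaw is about 14.5° and the button is at about 0.29 rad. The front edge measures 179 mm (180 given) and the bar 63 mm (64 given). First I move over the lid with the jaws shut.

Call:
move_arm --increments '[{"tx": -0.014,"ty": 0.025,"turn": 4},{"tx": -0.028,"ty": 0.05,"turn": 8},{"tx": -0.042,"ty": 0.076,"turn": 12},{"tx": -0.056,"ty": 0.102,"turn": 16},{"tx": -0.07,"ty": 0.127,"turn": 20},{"tx": -0.084,"ty": 0.152,"turn": 24},{"tx": -0.1,"ty": 0.18,"turn": 28},{"tx": -0.12,"ty": 0.215,"turn": 33},{"tx": -0.138,"ty": 0.25,"turn": 38},{"tx": -0.155,"ty": 0.28,"turn": 43},{"tx": -0.17,"ty": 0.31,"turn": 48},{"tx": -0.19,"ty": 0.34,"turn": 53},{"tx": -0.206,"ty": 0.37,"turn": 58},{"tx": -0.222,"ty": 0.4,"turn": 63},{"tx": -0.24,"ty": 0.43,"turn": 68},{"tx": -0.255,"ty": 0.46,"turn": 72},{"tx": -0.27,"ty": 0.49,"turn": 76},{"tx": -0.281,"ty": 0.508,"turn": 76},{"tx": -0.281,"ty": 0.508,"turn": 76},{"tx": -0.281,"ty": 0.508,"turn": 76}]' --gripper 0

```text
validation failed for argument at $.in...
```

The rows may need all four numbers, so I retry with a small test.

Call:
move_arm --increments '[{"tx": -0.014,"ty": 0.025,"tz": 0.0,"turn": 4.0},{"tx": -0.028,"ty": 0.05,"tz": 0.0,"turn": 8.0}]' --gripper 0

```text
time_s: 0.27
eef_pos: [0.1949, 0.513, 0.2306]
eef_rot: [0.0, 0.837, 0.547, -0.001]
wrist_force: [0.2, -0.4, 0.7]
opening: 0.748
```

Call:
move_arm --increments '[{"tx": -0.011,"ty": 0.03,"tz": 0.0,"turn": 4},{"tx": -0.022,"ty": 0.06,"tz": 0.0,"turn": 8},{"tx": -0.033,"ty": 0.09,"tz": 0.0,"turn": 12},{"tx": -0.045,"ty": 0.12,"tz": 0.0,"turn": 16},{"tx": -0.057,"ty": 0.15,"tz": 0.0,"turn": 20},{"tx": -0.068,"ty": 0.18,"tz": 0.0,"turn": 25},{"tx": -0.08,"ty": 0.21,"tz": 0.0,"turn": 30},{"tx": -0.091,"ty": 0.24,"tz": 0.0,"turn": 35},{"tx": -0.103,"ty": 0.27,"tz": 0.0,"turn": 40},{"tx": -0.114,"ty": 0.3,"tz": 0.0,"turn": 45},{"tx": -0.125,"ty": 0.33,"tz": 0.0,"turn": 50},{"tx": -0.137,"ty": 0.36,"tz": 0.0,"turn": 54},{"tx": -0.148,"ty": 0.39,"tz": 0.0,"turn": 58},{"tx": -0.16,"ty": 0.42,"tz": 0.0,"turn": 62},{"tx": -0.171,"ty": 0.45,"tz": 0.0,"turn": 66},{"tx": -0.182,"ty": 0.48,"tz": 0.0,"turn": 68},{"tx": -0.186,"ty": 0.489,"tz": 0.0,"turn": 68},{"tx": -0.186,"ty": 0.489,"tz": 0.0,"turn": 68},{"tx": -0.186,"ty": 0.489,"tz": 0.0,"turn": 68},{"tx": -0.186,"ty": 0.489,"tz": 0.0,"turn": 68}]' --gripper 0

```text
time_s: 1.93
eef_pos: [0.5679, 0.1479, 0.2309]
eef_rot: [-0.0, 1.0, -0.014, -0.001]
wrist_force: [-0.4, 0.1, -0.3]
opening: -0.001
```

Call:
move_arm --increments '[{"tx": 0.0,"ty": 0.0,"tz": 0.03,"turn": 0},{"tx": 0.0,"ty": 0.0,"tz": 0.06,"turn": 0},{"tx": 0.0,"ty": 0.0,"tz": 0.09,"turn": 0},{"tx": 0.0,"ty": 0.0,"tz": 0.115,"turn": 0},{"tx": 0.0,"ty": 0.0,"tz": 0.125,"turn": 0},{"tx": 0.0,"ty": 0.0,"tz": 0.13,"turn": 0},{"tx": 0.0,"ty": 0.0,"tz": 0.135,"turn": 0},{"tx": 0.0,"ty": 0.0,"tz": 0.139,"turn": 0},{"tx": 0.0,"ty": 0.0,"tz": 0.143,"turn": 0},{"tx": 0.0,"ty": 0.0,"tz": 0.147,"turn": 0},{"tx": 0.0,"ty": 0.0,"tz": 0.151,"turn": 0},{"tx": 0.0,"ty": 0.0,"tz": 0.155,"turn": 0},{"tx": 0.0,"ty": 0.0,"tz": 0.158,"turn": 0},{"tx": 0.0,"ty": 0.0,"tz": 0.161,"turn": 0},{"tx": 0.0,"ty": 0.0,"tz": 0.163,"turn": 0},{"tx": 0.0,"ty": 0.0,"tz": 0.165,"turn": 0},{"tx": 0.0,"ty": 0.0,"tz": 0.166,"turn": 0},{"tx": 0.0,"ty": 0.0,"tz": 0.167,"turn": 0},{"tx": 0.0,"ty": 0.0,"tz": 0.168,"turn": 0},{"tx": 0.0,"ty": 0.0,"tz": 0.168,"turn": 0}]'

```text
time_s: 3.6
eef_pos: [0.569, 0.1469, 0.0632]
eef_rot: [-0.0, 1.0, -0.014, 0.0]
wrist_force: [0.1, -0.7, 0.9]
opening: 0.003
```

Call:
move_arm --increments '[{"tx": 0.0,"ty": 0.0,"tz": 0.001,"turn": 0},{"tx": 0.0,"ty": 0.0,"tz": 0.002,"turn": 0},{"tx": 0.0,"ty": 0.0,"tz": 0.003,"turn": 0},{"tx": 0.0,"ty": 0.0,"tz": 0.0035,"turn": 0},{"tx": 0.0,"ty": 0.0,"tz": 0.0035,"turn": 0}]'

```text
time_s: 4.02
eef_pos: [0.569, 0.1469, 0.06]
eef_rot: [0.0, 1.0, -0.014, 0.0]
wrist_force: [-1.4, -1.0, 3.9]
opening: 0.0
```

Call:
move_arm --increments '[{"tx": 0.0,"ty": 0.0,"tz": 0.0005,"turn": 0},{"tx": 0.0,"ty": 0.0,"tz": 0.001,"turn": 0},{"tx": 0.0,"ty": 0.0,"tz": 0.001,"turn": 0},{"tx": 0.0,"ty": 0.0,"tz": 0.001,"turn": 0}]'

```text
time_s: 4.35
eef_pos: [0.5691, 0.1469, 0.0599]
eef_rot: [0.0, 1.0, -0.014, 0.0]
wrist_force: [-5.2, -0.4, 11.1]
opening: -0.006
```

The stop is reached: 11 N with no further motion at z = 0.060. I back off and look.

Call:
move_arm --increments '[{"tx": 0.0,"ty": 0.0,"tz": -0.005,"turn": 0},{"tx": 0.0,"ty": 0.0,"tz": -0.03,"turn": 0},{"tx": 0.0,"ty": 0.0,"tz": -0.06,"turn": 0},{"tx": 0.0,"ty": 0.0,"tz": -0.09,"turn": 0},{"tx": 0.05,"ty": 0.0,"tz": -0.12,"turn": 0},{"tx": 0.1,"ty": 0.0,"tz": -0.13,"turn": 0},{"tx": 0.13,"ty": 0.0,"tz": -0.13,"turn": 0},{"tx": 0.15,"ty": 0.0,"tz": -0.13,"turn": 0},{"tx": 0.15,"ty": 0.0,"tz": -0.13,"turn": 0},{"tx": 0.15,"ty": 0.0,"tz": -0.13,"turn": 0},{"tx": 0.15,"ty": 0.0,"tz": -0.13,"turn": 0}]' --gripper 0.4

```text
time_s: 5.27
eef_pos: [0.7182, 0.1427, 0.1876]
eef_rot: [-0.0, 1.0, -0.014, -0.001]
wrist_force: [-0.2, 0.9, 0.5]
opening: 0.398
```

```bash
python3 - <<'E'
from h import *
p,d=snap('top','top1');q,e=snap('side','side1')
a=cv2.resize(p[130:270,95:235,::-1],None,fx=4,fy=4,interpolation=2);b=cv2.resize(q[120:240,120:260,::-1],None,fx=4,fy=4,interpolation=2)
cv2.imwrite('pics/t1z.png',a);cv2.imwrite('pics/s1z.png',b)
print(get_obs()['eef_pos'])
E
```

```text
[0.71784337 0.14295217 0.18863041]
```

View pics/t1z.png

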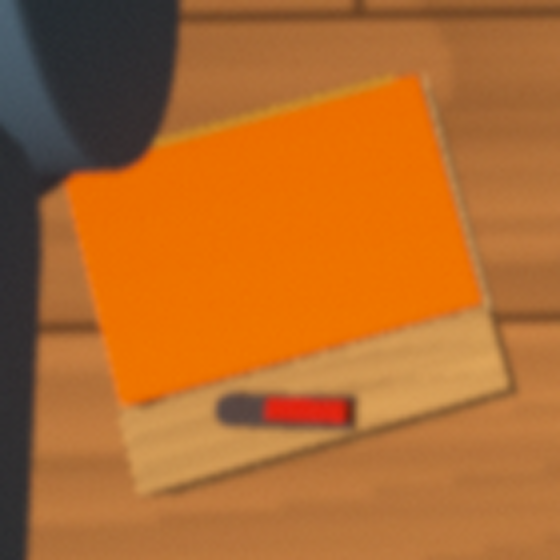

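View pics/s1z.png

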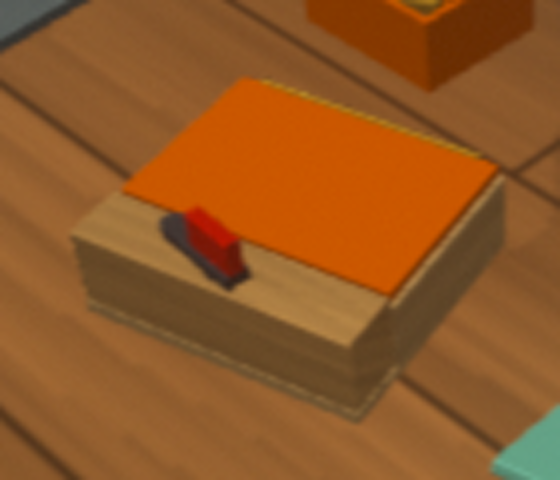

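The lid is flush in both views, and the button is unmoved with its nose at (225,408) in the top zoom. Next I go above the pivot.

Call:
move_arm --increments '[{"tx": -0.03,"ty": 0.002,"tz": 0.0,"turn": 0},{"tx": -0.06,"ty": 0.005,"tz": 0.0,"turn": 0},{"tx": -0.09,"ty": 0.007,"tz": 0.0,"turn": 0},{"tx": -0.12,"ty": 0.009,"tz": 0.0,"turn": 0},{"tx": -0.15,"ty": 0.012,"tz": 0.0,"turn": 0},{"tx": -0.18,"ty": 0.014,"tz": 0.01,"turn": 0},{"tx": -0.195,"ty": 0.0155,"tz": 0.03,"turn": 0},{"tx": -0.202,"ty": 0.0155,"tz": 0.05,"turn": 0},{"tx": -0.202,"ty": 0.0155,"tz": 0.07,"turn": 0},{"tx": -0.202,"ty": 0.0155,"tz": 0.07,"turn": 0},{"tx": -0.202,"ty": 0.0155,"tz": 0.07,"turn": 0}]'

```text
time_s: 6.28
eef_pos: [0.5153, 0.1331, 0.1188]
eef_rot: [0.0, 1.0, -0.014, -0.001]
wrist_force: [0.8, -0.0, 0.8]
opening: 0.403
```

```bash
python3 - <<'E'
from h import *
q,e=snap('side','side2')
cv2.imwrite('pics/s2z.png',cv2.resize(q[90:240,90:260,::-1],None,fx=4,fy=4,interpolation=2))
f=np.load('pics/top1.npz')['p']
z=lambda u,v:[u/4+95-.4,v/4+130-.4]
L=onz('top',[z(130,403),z(485,305)],.06);y=L[0]-L[1];yb=y/np.linalg.norm(y);xb=np.array([yb[1],-yb[0],0]);print(np.linalg.norm(y),np.degrees(np.arctan2(xb[1],xb[0])),L.mean(0)-.028*xb)
h=hsv(f);m=((h[...,0]<5)|(h[...,0]>174))&(h[...,1]>170)&(h[...,2]>90);m[:,230:]=0
u=np.argwhere(m)[:,::-1].mean(0);print(u,onz('top',[u],.092))
o=get_obs();print(o['eef_pos'],o['eef_rot'],o['q'])
E
```

```text
0.17139676880514398 14.401164228539976 [0.51582712 0.13106442 0.06      ]
[171.19834711 232.43801653] [[0.51434434 0.13290249 0.092     ]]
[0.51662536 0.13304004 0.11985668] [-1.96613537e-05  9.99900606e-01 -1.40893465e-02  5.16838694e-04] [ 2.93956801e-02  2.18646549e-01  1.80598702e+00 -6.28983985e-06
  1.11592467e+00  5.75780698e-02]
```

View pics/s2z.png

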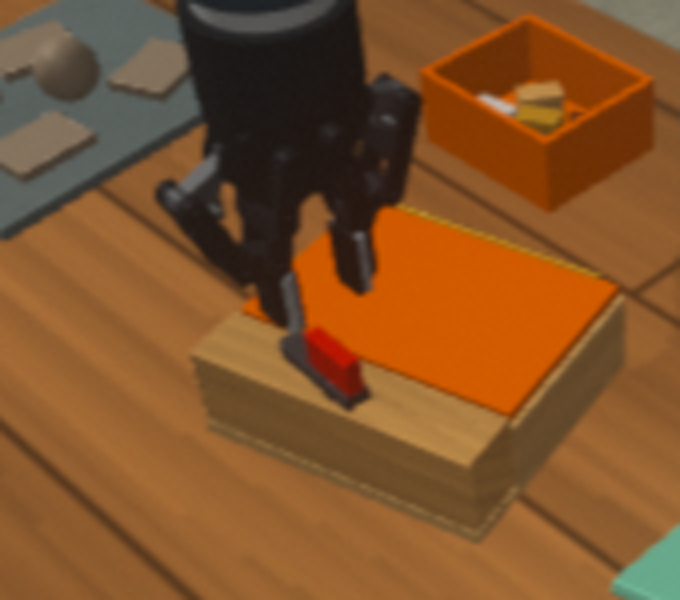

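The open fingers straddle the grip line, with the grip at (335,360) in this zoom. I descend and close.

Call:
move_arm --increments '[{"tx": -0.001,"ty": 0.0,"tz": 0.015,"turn": 0},{"tx": -0.001,"ty": 0.0,"tz": 0.028,"turn": 0},{"tx": -0.001,"ty": 0.0,"tz": 0.036,"turn": 0},{"tx": -0.001,"ty": 0.0,"tz": 0.041,"turn": 0},{"tx": -0.001,"ty": 0.0,"tz": 0.044,"turn": 0},{"tx": -0.001,"ty": 0.0,"tz": 0.045,"turn": 0},{"tx": -0.001,"ty": 0.0,"tz": 0.045,"turn": 0}]'

```text
time_s: 6.92
eef_pos: [0.5159, 0.1329, 0.0742]
eef_rot: [-0.0, 1.0, -0.014, 0.0]
wrist_force: [-0.2, 0.8, -0.0]
opening: 0.404
```

Call:
move_arm --increments '[{"tx": 0.0,"ty": 0.0,"tz": 0.0,"turn": 0},{"tx": 0.0,"ty": 0.0,"tz": 0.0,"turn": 0},{"tx": 0.0,"ty": 0.0,"tz": 0.0,"turn": 0},{"tx": 0.0,"ty": 0.0,"tz": 0.0,"turn": 0},{"tx": 0.0,"ty": 0.0,"tz": 0.0,"turn": 0},{"tx": 0.0,"ty": 0.0,"tz": 0.0,"turn": 0}]' --gripper 0.0

```text
time_s: 7.42
eef_pos: [0.5158, 0.1329, 0.0745]
eef_rot: [0.0, 1.0, -0.014, 0.0]
wrist_force: [-2.9, -0.4, 6.0]
opening: 0.097
```

```bash
python3 - <<'E'
from h import *
q,e=snap('side','side3')
cv2.imwrite('pics/s3z.png',cv2.resize(q[90:240,90:260,::-1],None,fx=4,fy=4,interpolation=2))
o=get_obs();print(o)
E
```

```text
{'time_s': 7.4667, 'q': array([ 2.92772282e-02,  2.86952290e-01,  1.82990980e+00, -1.34911516e-04,
        1.02410335e+00,  5.77049646e-02]), 'dq': array([ 0.00110078,  0.0002782 , -0.00065873,  0.00120487,  0.0008201 ,
       -0.00095559]), 'joint_efforts': array([-5.72965632e-02, -4.09270513e+01, -2.79813552e+01,  1.08505930e-01,
       -7.54763503e-01, -1.27183174e-02]), 'eef_pos': array([0.51582987, 0.13292012, 0.07452152]), 'eef_rot': array([ 4.39456593e-05,  9.99899431e-01, -1.41783426e-02,  3.15816186e-04]), 'wrist_force': array([-1.94797693, -0.48703602,  6.22494216]), 'torque': array([-0.0890431 ,  0.41211123, -0.00506109]), 'opening': 0.10113257483298245}
```

View pics/s3z.png

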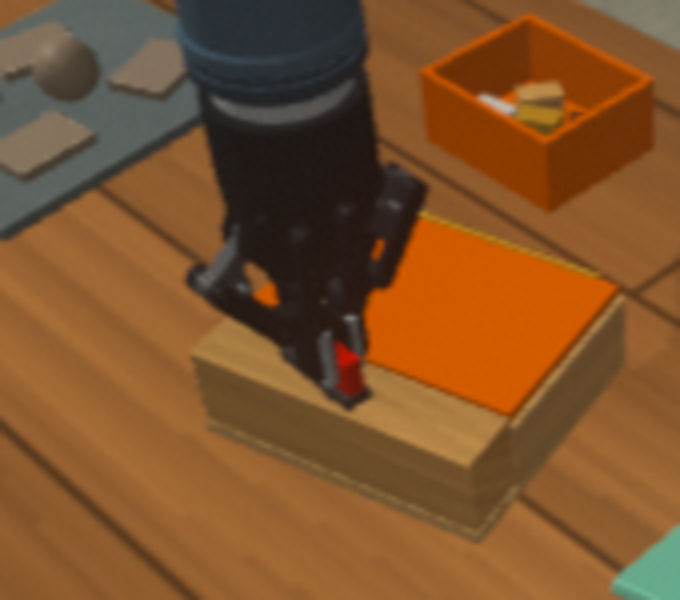

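The grip is held (opening 0.10, red grip between the pads at (350,370)). I turn clockwise in two stages.

Call:
move_arm --increments '[{"tx": 0.0,"ty": 0.0,"tz": 0.0,"turn": 2},{"tx": 0.0,"ty": 0.0,"tz": 0.0,"turn": 5},{"tx": 0.0,"ty": 0.0,"tz": 0.0,"turn": 8},{"tx": 0.0,"ty": 0.0,"tz": 0.0,"turn": 12},{"tx": 0.0,"ty": 0.0,"tz": 0.0,"turn": 16},{"tx": 0.0,"ty": 0.0,"tz": 0.0,"turn": 20},{"tx": 0.0,"ty": 0.0,"tz": 0.0,"turn": 24},{"tx": 0.0,"ty": 0.0,"tz": 0.0,"turn": 27},{"tx": 0.0,"ty": 0.0,"tz": 0.0,"turn": 30},{"tx": 0.0,"ty": 0.0,"tz": 0.0,"turn": 30}]'

```text
time_s: 8.3
eef_pos: [0.5158, 0.1329, 0.0745]
eef_rot: [-0.0, 0.962, -0.274, 0.0]
wrist_force: [-2.7, -0.9, 6.2]
opening: 0.1
```

Call:
move_arm --increments '[{"tx": 0.0,"ty": 0.0,"tz": 0.0,"turn": 3},{"tx": 0.0,"ty": 0.0,"tz": 0.0,"turn": 6},{"tx": 0.0,"ty": 0.0,"tz": 0.0,"turn": 10},{"tx": 0.0,"ty": 0.0,"tz": 0.0,"turn": 14},{"tx": 0.0,"ty": 0.0,"tz": 0.0,"turn": 18},{"tx": 0.0,"ty": 0.0,"tz": 0.0,"turn": 22},{"tx": 0.0,"ty": 0.0,"tz": 0.0,"turn": 26},{"tx": 0.0,"ty": 0.0,"tz": 0.0,"turn": 30},{"tx": 0.0,"ty": 0.0,"tz": 0.0,"turn": 34},{"tx": 0.0,"ty": 0.0,"tz": 0.0,"turn": 38},{"tx": 0.0,"ty": 0.0,"tz": 0.0,"turn": 41},{"tx": 0.0,"ty": 0.0,"tz": 0.0,"turn": 44},{"tx": 0.0,"ty": 0.0,"tz": 0.0,"turn": 44},{"tx": 0.0,"ty": 0.0,"tz": 0.0,"turn": 44}]'

```text
time_s: 9.47
eef_pos: [0.5157, 0.133, 0.0745]
eef_rot: [-0.0, 0.79, -0.613, 0.0]
wrist_force: [-3.1, 0.1, 5.3]
opening: 0.1
```

```bash
python3 - <<'E'
from h import *
q,e=snap('side','side4')
cv2.imwrite('pics/s4z.png',cv2.resize(q[90:240,90:260,::-1],None,fx=4,fy=4,interpolation=2))
o=get_obs();print(o['eef_rot'],o['torque'],o['wrist_force'],2*np.degrees(np.arctan2(o['eef_rot'][2],o['eef_rot'][1])))
E
```

```text
[-1.21790936e-04  7.89984906e-01 -6.13126262e-01  1.44203829e-04] [-0.07395689  0.44557218 -0.04112155] [-2.88080313  0.22131529  6.53851055] -75.63179553000403
```

View pics/s4z.png

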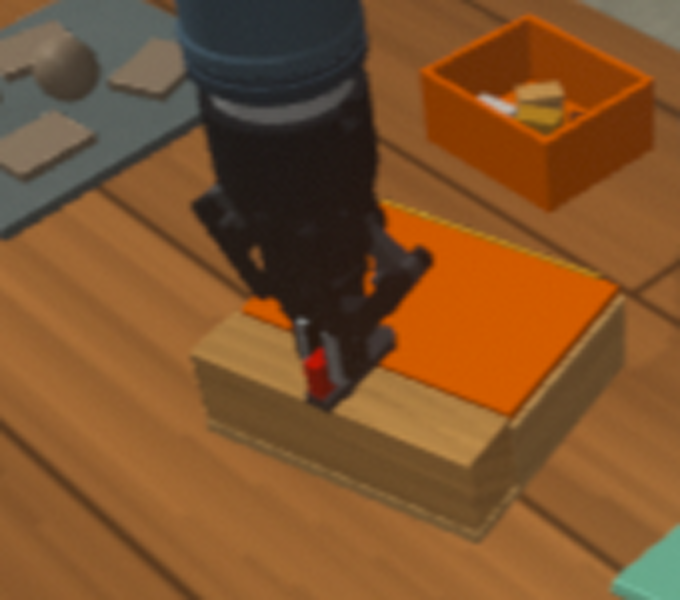

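The grip turned with the tool (tool yaw −75.6°, as planned). I release, rise and withdraw towards the base.

Call:
move_arm --increments '[{"tx": 0.0,"ty": 0.0,"tz": 0.0,"turn": 0},{"tx": 0.0,"ty": 0.0,"tz": 0.0,"turn": 0},{"tx": 0.0,"ty": 0.0,"tz": 0.0,"turn": 0},{"tx": 0.0,"ty": 0.0,"tz": 0.0,"turn": 0},{"tx": 0.0,"ty": 0.0,"tz": 0.0,"turn": 0},{"tx": 0.0,"ty": 0.0,"tz": -0.01,"turn": 0},{"tx": 0.0,"ty": 0.0,"tz": -0.03,"turn": 0},{"tx": 0.0,"ty": 0.0,"tz": -0.06,"turn": 0},{"tx": 0.0,"ty": 0.0,"tz": -0.09,"turn": 0},{"tx": 0.0,"ty": 0.03,"tz": -0.12,"turn": 0},{"tx": 0.0,"ty": 0.06,"tz": -0.14,"turn": 0},{"tx": 0.0,"ty": 0.09,"tz": -0.15,"turn": 0},{"tx": 0.0,"ty": 0.12,"tz": -0.15,"turn": 0},{"tx": 0.0,"ty": 0.15,"tz": -0.15,"turn": 0},{"tx": 0.0,"ty": 0.15,"tz": -0.15,"turn": 0},{"tx": 0.0,"ty": 0.15,"tz": -0.15,"turn": 0},{"tx": 0.0,"ty": 0.15,"tz": -0.15,"turn": 0}]' --gripper 0.4

```text
time_s: 10.93
eef_pos: [0.371, 0.0957, 0.2248]
eef_rot: [-0.001, 0.79, -0.613, 0.001]
wrist_force: [-0.0, 0.4, -0.5]
opening: 0.403
```

```bash
python3 - <<'E'
from h import *
p,d=snap('top','top5');q,e=snap('side','side5')
cv2.imwrite('pics/t5z.png',cv2.resize(p[130:270,95:235,::-1],None,fx=4,fy=4,interpolation=2));cv2.imwrite('pics/s5.png',q[:,:,::-1])
cv2.imwrite('pics/s5z.png',cv2.resize(q[120:240,120:260,::-1],None,fx=4,fy=4,interpolation=2))
E
```

```text
(no output)
```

View pics/t5z.png

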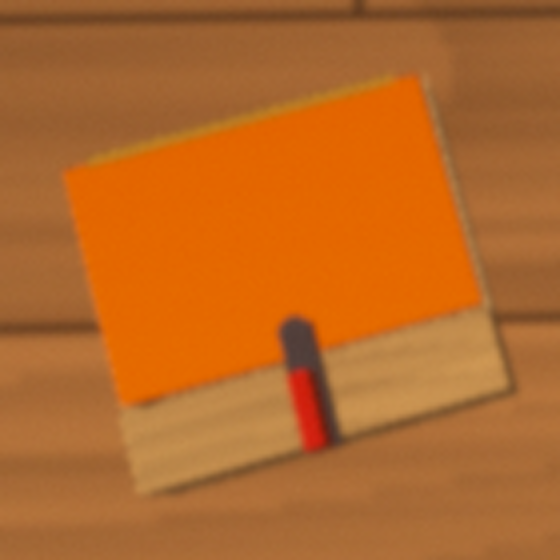

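View pics/s5z.png

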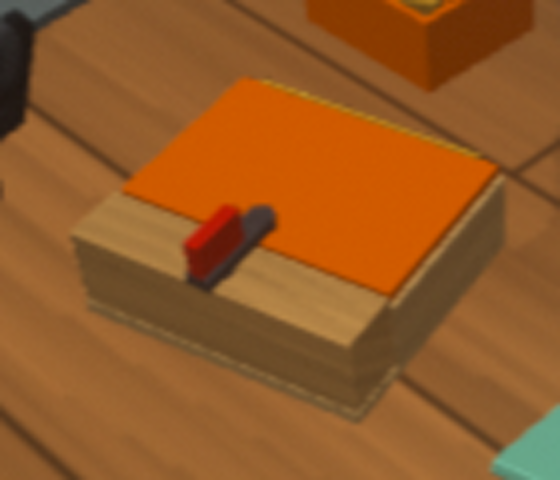

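The nose, at (296,320) in the top zoom, now lies over the shut lid, square to its edge. I'll check the angle with numbers.

```bash
python3 - <<'E'
from h import *
p=np.load('pics/top5.npz')['p'];h=hsv(p)
def line(m,z):
    u=np.argwhere(m)[:,::-1].astype(float);X=onz('top',u,z)[:,:2];c=X.mean(0);v=np.linalg.svd(X-c,full_matrices=False)[2][0];v*=np.sign(v[0]);return len(u),c,np.degrees(np.arctan2(v[1],v[0]))
roi=np.zeros((384,512),bool);roi[205:245,160:182]=1
red=((h[...,0]<5)|(h[...,0]>174))&(h[...,1]>170)&(h[...,2]>90)&roi
dark=(h[...,2]<110)&(h[...,1]<140)&roi
print(line(red,.092),line(red|dark,.075))
z=lambda u,v:[u/4+95-.4,v/4+130-.4]
N=onz('top',[z(297,318)],.07)[0];pv=np.array([.5156,.133]);w=N[:2]-pv;print('nose',w,np.linalg.norm(w),np.degrees(np.arctan2(w[1],w[0])))
F=onz('top',[z(142,492),z(512,388)],.06);y=F[0]-F[1];print('box yaw',np.degrees(np.arctan2(y[1],y[0]))-90,np.linalg.norm(y))
E
```

```text
(112, array([0.51597504, 0.13162027]), np.float64(14.739300792699648)) (224, array([0.5274621 , 0.13538831]), np.float64(13.282383218280383))
nose [0.04324699 0.00880937] 0.044135102119233154 11.513568381624896
box yaw 14.42937046462815 0.17744070567245382
```

```bash
python3 -c "
from h import *
print(workorder.hand_in())"
```

```text
the job is handed in; nothing more can be done
None
```

I pressed the orange lid shut, turned its red turnbutton a quarter turn clockwise, let go and backed the arm away. I handed the job in at about 11 s of the 48 s allowed.

- **Lid:** I pushed it down until it stopped at z = 0.060 m, with 11 N on the wrist and no further movement. Both camera views afterwards show it flush with the ledge.
- **Turnbutton:** The nose now lies across the lid.
    - By the line of the red grip it points at 14.7°, against 14.4° for the box.
    - The two rougher checks disagreed slightly. The bar outline gave 13.3° and a single nose-tip pixel gave 11.5°, so the nose could be up to about 3° off straight.
- **Contact:** After release the wrist force was back at noise level, with the gripper open and about 15 cm away in front and 15 cm higher. I never moved near the mint box, though I took no separate measurement of it at the end.
- **Refused call:** The first move call was refused for its row format, before anything moved. I sent it again with all four numbers in each row.

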